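Clear the banding wheel and hold the sample tray over it

ROBOT

A 6-joint arm with a two-finger parallel gripper is mounted at the origin on the work surface. World frame = base frame: x ahead of the robot, y to its left, z up, the work surface at z = 0. Lengths are in m, angles in rad, forces in N, time in s.
With the tool pointing down it reaches from about 0.35 to 0.775 m from the base axis. Payload 5.5 kg.
Tool frame: the origin (TCP) lies at the very end of the fingers, on their centre line; the grasp point (between the pads) lies 19 mm behind it; z points along the fingers, y is the line along which they close (so a half turn about z gives the same grasp; the last joint's range is limited). The gripper opens to 85 mm and grips with 20 to 120 N. Pads are 22 mm wide; open, the fingers measure 114 mm over their backs; the gripper's body (76 mm by 85 mm) begins 54 mm behind the grasp point. The pads swing forward as they close: fully open they stand 13 mm farther back than shut.
Start: joints at [1.165, 0.313, 0.046, 1.304, 0, 1.431], TCP at [0.151, 0.555, 0.196] pointing down, gripper open.
Joint ranges: [-2.76, 2.76], [-0.86, 1.69], [-1.03, 1.26], [-2.2, 2.34], [-1.47, 1.5], [-3.14, 3.14]. Speed limits (rad/s): [2.57, 2.57, 3.14, 3.14, 3.14, 3.14].

INTERFACE

Orientations are given as a unit quaternion [w, x, y, z].
In Python, from workcell import env, cams, ticket, spotter gives the robot as it stands.
- The arm moves only by the tool jog_arm, never from a script. Its argument "increments" is a list that holds one entry, the list of rows, each a list of 7 numbers: the shift along the tool's x, y, z in units of 0.25 m (1.0 is 0.25 m), then the turn, a rotation vector about the tool's x, y, z in units of 180 degrees (1.0 is 180 degrees), then the closure in counts, from 0 (fully open) to 255 (shut). A call has 1 to 20 rows; each row shifts and turns the commanded pose from where the row before left it, along the tool's axes as they then stand; what a row does not reach is not made up. A row lasts 1/10 s, in which the tool goes at most 50 mm and 8.59 degrees, less where a joint would pass 70% of its speed; a pose out of reach is approached as far as the arm can. A call with a number of a shift or a turn outside -1 to 1 is refused whole. A call with a gripper value outside its range is refused whole. The fingers move at their own pace and stop on an object; "force" is the grip in N (left out, the last holds). Time passes only in rows, so rows that do not move let the fingers close. It gives the time, the measured TCP pose, the force, the opening and the grip force at its end, in the units of the state.
- env.get_state(): the state, without advancing time (a new reading comes with each control period).
- cams.read_camera(name): name is "scene" or "top" or "wrist"; returns a dict with "pixels" (384x512x3 uint8, red, green, blue), "fx", "fy", "cx", "cy" (pixels), "xyz" and "attitude" of the camera in the world; the wrist camera has in their place "mount" (4x4, takes a point from camera to tool coordinates, whose origin is the TCP and whose axes are the flange's). Camera axes: x right, y down, z forward; pixel columns grow to the right and rows downward; lengths in m; the calibration is good to about 2 mm. A picture is of the moment at which its call begins: read the wrist's pose just before it. There is no depth.
- ticket.hand_in(): hands the job in; it is judged then, once.
Trained networks look in the newest picture that a camera, given by its name, has taken for a name from the list of things; names that differ only in an ending like _2 or _b are one class to them, and where a whole thing is asked for, a point or a joint stands for the part that bears it (a point fixed in the world has none). Each returns a list of dicts, best first, with "conf" (0 to 1); they miss things now and then, are a little off and sometimes report something else, mostly with a low value. They report only what shows in the picture. A call takes as long as a camera call.
- spotter.find_in(target, camera): "uv" ([column, row] in pixels, amid what is visible of it).
- spotter.cut_out(target, camera): "region" (384x512 bool, what is visible of it) and "uv" ([column, row] in pixels, amid what is visible of it).
- spotter.landmark_of(target, camera): "uv" ([column, row] in pixels: a listed point, or the origin of a listed thing).
The state is a dict: "clock": time; "joint_pos": joint angles; "qvel": joint speeds; "tau": joint torques, N m; "tcp_pos": TCP position; "orientation": TCP orientation; "wrist_force": force on the tool from outside, world axes, zero at the start; "ft_torque": the same for the moment, N m; "finger_gap": finger opening in m; "grip_force": force on a finger pad.
Only numpy, scipy, OpenCV 4.12 (cv2) and the standard library are available. Lean on these libraries where they do the work, as an engineer would, in place of code of your own. Each camera call takes 0.05 s, during which the arm holds its last target. There are 200 camera calls.

TASK

I want to glaze the ball on the banding wheel, so first clear the wheel: stack its two cartons one after the other squarely, long sides in line, onto the taller carton that stands alone on the table. Then pick up the sample tray by its bow handle, never tipping it so the loose ball stays in its pocket, and finish while still holding it level and still, centred over the wheel with its underside about 10 cm above the wheel's top, so that I can take the ball. Leave the bottom carton where it stands and do not disturb the other things on the table.

Things in the scene. Friction and masses are not known exactly. Their poses are not given: they have to be found in the camera images.
- wheel_top (a point): banding wheel: low round metal turntable, 230 mm across, fixed, does not turn; this point is the centre of its top face, 50 mm above the work surface; z up. Two cartons stand on it at the start, side by side about 120 mm apart (56 mm wide each).
- base_carton_mid (a point): the bottom carton of the column: closed cardboard box 86 (its x) x 56 (its y) x 60 (z, tall) mm, 0.6 kg, standing loose on the work surface; point at its centre, 30 mm above the work surface
- base_top (a point): centre of that bottom carton's top face, 60 mm above the work surface; same axes
- carton_a_mid (a point): one of the two cartons on the wheel: closed rigid cardboard box 86 (its x) x 56 (its y, the way to grip it) x 44 (z, tall) mm, about 0.18 kg; point at its centre, 22 mm above its underside
- carton_b_mid (a point): the other carton on the wheel, identical to the first: 86 (its x) x 56 (its y) x 44 (z) mm; point at its centre, 22 mm above its underside
- tray_grip (a point): sample tray: flat plywood plate 150 (its x) x 96 (its y) x 6 mm with a bow handle over its middle, about 0.25 kg; point at the middle of the handle's top bar, straight above the tray's centre and 85 mm above the tray's underside. The bar runs along the tray's x, is 14 mm wide (y) and 20 mm tall (z from 75 to 95 mm over the underside), 114 mm long between the two posts; pinch it across y from above.
- tray_pocket (a point): the centre of a ball lying in the middle of the tray's pocket, 26 mm above the tray's underside, straight below the handle. The pocket is a ring 32 mm wide inside, its rim 5 mm high above the plate; the plate's top is 6 mm above the underside.
- ball_center (a point): loose glazed ceramic ball, 40 mm across, about 50 g, lying in the tray's pocket under the handle (its top 46 mm above the tray's underside), with some 3 mm of play; it rolls out over the rim if the tray is tipped by about 40 degrees or jolted; point at its centre
- glaze_jar: bystander, to be left alone: closed plain jar, 64 mm across, 66 tall; origin at its underside
- white_jar: bystander, to be left alone: closed white jar, 60 mm across, 75 tall; origin at its underside
- bowl: bystander, to be left alone: open bowl, 110 mm across, 55 tall; origin at its underside
- cup: bystander, to be left alone: open cup, 72 mm across, 70 tall; origin at its underside
- vase: bystander, to be left alone: small vase, 80 mm across at its belly, 95 tall; origin at its underside
- brush: bystander, to be left alone: glaze brush lying flat, 190 mm long; origin at its underside
- rib: bystander, to be left alone: flat steel scraper lying down, 120 x 60 x 6 mm; origin at its underside

How it is judged:
On the way, in this order (a step that is already met when the one before it is completed fails the run):
1. one of the wheel's cartons rests squarely on the bottom carton, let go (((horizontal distance between carton_a_mid and base_carton_mid below 0.015 m and angle between the x axis of carton_a_mid and the x axis of base_carton_mid, either way round below 0.2 rad and z of carton_a_mid in the frame of base_top between 0.015 and 0.03 m and angle between carton_a_mid's own z axis and vertical below 0.08 rad and contact force between the fingers and carton_a below 0.05 N and linear speed of carton_a below 0.03 m/s) or (horizontal distance between carton_b_mid and base_carton_mid below 0.015 m and angle between the x axis of carton_b_mid and the x axis of base_carton_mid, either way round below 0.2 rad and z of carton_b_mid in the frame of base_top between 0.015 and 0.03 m and angle between carton_b_mid's own z axis and vertical below 0.08 rad and contact force between the fingers and carton_b below 0.05 N and linear speed of carton_b below 0.03 m/s))), for 0.2 s.
2. both cartons rest squarely in the column, let go (((horizontal distance between each of carton_a_mid, carton_b_mid and base_carton_mid below 0.015 m and angle between the x axis of each of carton_a_mid, carton_b_mid and the x axis of base_carton_mid, either way round below 0.2 rad and z of carton_a_mid in the frame of base_top between 0.015 and 0.03 m and angle between each of carton_a_mid, carton_b_mid's own z axis and vertical below 0.08 rad and z of carton_b_mid in the frame of base_top between 0.057 and 0.075 m) or (horizontal distance between each of carton_b_mid, carton_a_mid and base_carton_mid below 0.015 m and angle between the x axis of each of carton_b_mid, carton_a_mid and the x axis of base_carton_mid, either way round below 0.2 rad and z of carton_b_mid in the frame of base_top between 0.015 and 0.03 m and angle between each of carton_b_mid, carton_a_mid's own z axis and vertical below 0.08 rad and z of carton_a_mid in the frame of base_top between 0.057 and 0.075 m)) and angle between base_carton_mid's own z axis and vertical below 0.08 rad and contact force between the fingers and carton_a below 0.05 N and linear speed of each of carton_a, carton_b below 0.03 m/s and contact force between the fingers and carton_b below 0.05 N), for 0.2 s.
3. the tray is lifted by the gripper with the ball in its pocket (height (world z) of tray_pocket above 0.06 m and contact force between the fingers and tray above 0.5 N and distance between ball_center and tray_pocket below 0.016 m), for 0.2 s.
At the end, for the whole second after the job is handed in: Both cartons rest released on the bottom one, each within 15 mm and 0.2 rad; the gripper holds the tray still, tilted under 0.12 rad, within 30 mm of the wheel's centre, underside 50 to 150 mm above the wheel's top, touching no carton, ball within 16 mm of the pocket's middle (all of step 2 and distance between ball_center and tray_pocket below 0.016 m and horizontal distance between tray_pocket and wheel_top below 0.03 m and z of tray_pocket in the frame of wheel_top between 0.076 and 0.176 m and angle between tray_pocket's own z axis and vertical below 0.12 rad and linear speed of tray below 0.03 m/s and contact force between the fingers and tray above 0.5 N and contact force between tray and carton_a below 0.05 N and contact force between tray and carton_b below 0.05 N and contact force between tray and base_carton below 0.05 N); the arm keeps its last pose, push and grip.
It fails at once if the ball leaves its pocket (distance between ball_center and tray_pocket above 0.022 m).
It fails at once if the tray is tipped by more than 0.4 rad (angle between tray_pocket's own z axis and vertical above 0.4 rad).
It fails at once if the bottom carton is shoved by more than 30 mm (distance of base_carton_mid from where it was at the start of the episode above 0.03 m).
It fails at once if a bystander is moved by more than 40 mm (distance of any of glaze_jar, white_jar, bowl, cup, vase, brush, rib from where it was at the start of the episode above 0.04 m).
It also fails if it takes over 72 s, if anything falls off the work surface, if the arm or the gripper's body presses on something with over 40 N, if the wrist force passes 120 N, or if a joint passes its speed limit or range.

## Working session

There is one attempt and no reset: what is moved stays moved. The work goes in short steps, Python scripts to look and compute and a tool call to move; the robot and the scene stay as the last step left them, time stands still between calls to the robot, and variables do not carry over. Pictures are saved under pics/ and viewed, at most 10 in all, crops included, and the job is handed in when it is done.

Besides the shell and the picture viewer there is one more tool, called after ">>>" in YAML: its name, and indented under it one key for each argument. jog_arm: Moves the arm, as the interface text tells. Shifts and turns lie within -1 to 1; 1 stands for 0.25 m of shift or 180 degrees of turn. Its arguments: {"type":"object","properties":{"increments":{"type":"array"},"force":{"type":"number"}},"required":["increments"]}

```bash
mkdir -p pics; ls
cat > h.py <<'E'
import numpy as np, cv2
from scipy.spatial.transform import Rotation as R
from workcell import env, cams, ticket, spotter
def q2R(q): return R.from_quat([q[1],q[2],q[3],q[0]]).as_matrix()
def cam(name):
    s=env.get_state(); c=cams.read_camera(name)
    if 'mount' in c:
        M=np.array(c['mount']); Rt=q2R(s['orientation'])
        c['R']=Rt@M[:3,:3]; c['p']=np.array(s['tcp_pos'])+Rt@M[:3,3]
    else:
        a=np.array(c['attitude']); c['R']=q2R(a) if a.size==4 else a; c['p']=np.array(c['xyz'])
    return c
def ray(c,uv,z):
    d=c['R']@np.array([(uv[0]-c['cx'])/c['fx'],(uv[1]-c['cy'])/c['fy'],1])
    return c['p']+d*(z-c['p'][2])/d[2]
def proj(c,X):
    v=c['R'].T@(np.array(X)-c['p']); return np.array([c['fx']*v[0]/v[2]+c['cx'],c['fy']*v[1]/v[2]+c['cy']])
def save(c,f): cv2.imwrite('pics/'+f,cv2.cvtColor(c['pixels'],cv2.COLOR_RGB2BGR))
E
python3 - <<'E'
from h import *
np.set_printoptions(precision=3,suppress=True)
print(env.get_state())
ims=[]
Z=dict(wheel_top=.05,base_top=.06,carton_a_mid=.072,carton_b_mid=.072,tray_grip=.085,glaze_jar=0,white_jar=0,bowl=0,cup=0,vase=0,brush=0,rib=0)
for n in ['scene','top']:
    c=cam(n); ims.append(c['pixels']); print(n,c['p'],c['R'].ravel(),c['fx'])
    for k,z in Z.items():
        for d in spotter.landmark_of(k,n)[:3]:
            if d['conf']>.3: print(k,np.round(d['uv']),round(d['conf'],2),ray(c,d['uv'],z)[:2])
im=np.vstack(ims)
cv2.imwrite('pics/a.png',cv2.cvtColor(ims[1],cv2.COLOR_RGB2BGR)); cv2.imwrite('pics/b.png',cv2.cvtColor(ims[0],cv2.COLOR_RGB2BGR))
E
```

```text
pics
{'clock': 0.0, 'joint_pos': array([ 1.165,  0.314,  0.045,  1.304, -0.   ,  1.431]), 'qvel': array([-0.001,  0.   ,  0.   ,  0.002, -0.001,  0.001]), 'tau': array([ -0.   , -48.063,  29.853,   0.019,  -0.   ,  -0.   ]), 'tcp_pos': array([0.151, 0.554, 0.195]), 'orientation': array([-0.   ,  0.133,  0.991, -0.001]), 'wrist_force': array([ 0.692, -0.756, -0.573]), 'ft_torque': array([ 0.014, -0.002,  0.015]), 'grip_force': 0.0, 'finger_gap': 0.08538184355415213}
scene [1.016 0.547 1.076] [-0.739  0.547 -0.393  0.674  0.592 -0.443 -0.009 -0.592 -0.806] 408.31176126436884
wheel_top [229. 213.] 0.69 [ 0.606 -0.002]
base_top [199. 141.] 0.89 [ 0.491 -0.291]
carton_a_mid [248. 216.] 0.69 [0.579 0.056]
carton_b_mid [207. 198.] 0.76 [ 0.628 -0.077]
tray_grip [346. 254.] 0.64 [0.474 0.333]
glaze_jar [248. 287.] 0.89 [0.71  0.195]
white_jar [158. 198.] 0.66 [ 0.717 -0.233]
bowl [315. 340.] 0.98 [0.679 0.419]
cup [312. 206.] 0.87 [0.375 0.131]
cup [156. 197.] 0.65 [ 0.719 -0.239]
vase [131. 155.] 0.77 [ 0.68  -0.449]
brush [248. 157.] 0.62 [ 0.381 -0.163]
rib [279. 181.] 0.74 [ 0.379 -0.013]
top [0.346 0.023 1.186] [ 0.014 -0.984  0.179 -1.    -0.015 -0.006  0.008 -0.179 -0.984] 403.3343393973948
wheel_top [267. 175.] 0.66 [ 0.603 -0.003]
base_top [371. 216.] 0.76 [ 0.487 -0.295]
carton_a_mid [250. 186.] 0.9 [0.568 0.047]
carton_b_mid [288. 169.] 0.66 [ 0.616 -0.06 ]
carton_b_mid [246. 184.] 0.49 [0.571 0.057]
tray_grip [147. 216.] 0.67 [0.476 0.325]
glaze_jar [200. 146.] 0.66 [0.704 0.202]
white_jar [340. 145.] 0.79 [ 0.712 -0.226]
bowl [127. 150.] 0.87 [0.685 0.424]
cup [214. 260.] 0.77 [0.361 0.147]
brush [316. 261.] 0.91 [ 0.362 -0.148]
rib [269. 259.] 0.71 [ 0.365 -0.013]
rib [250. 182.] 0.39 [0.593 0.048]
```

View pics/a.png

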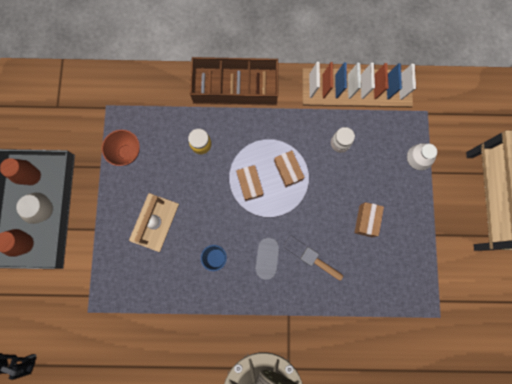

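View pics/b.png

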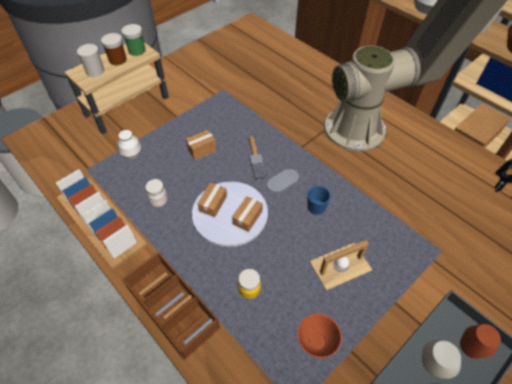

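The top view shows the wheel at (268,178) with its cartons at (250,183) and (289,168). The base carton is at (371,220), the tray at (154,222) with the ball at (153,222), and the cup at (214,258). The scene view agrees with this. Next I get yaw estimates and the wrist camera mount.

```bash
cat >> h.py <<'E'
np.set_printoptions(precision=4,suppress=True)
def mask_rect(m,c,z):
    """min-area rect of mask on plane z: centre, long-axis yaw(deg), dims"""
    cs,_=cv2.findContours(m.astype(np.uint8),cv2.RETR_EXTERNAL,cv2.CHAIN_APPROX_NONE)
    k=max(cs,key=cv2.contourArea)[:,0]
    P=np.array([ray(c,p,z)[:2] for p in k],np.float32)
    (cx,cy),(w,h),a=cv2.minAreaRect(P*1000)
    if w<h: a+=90; w,h=h,w
    return np.array([cx,cy])/1000,(a+90)%180-90,np.array([w,h])
def yaw_y():
    y=q2R(env.get_state()['orientation'])[:,1]; return np.degrees(np.arctan2(y[1],y[0]))
def go(xyz,yaw):
    """print turn (units), then shift in the turned tool frame (units), to take TCP to xyz with tool y at yaw (mod 180), pointing down"""
    s=env.get_state(); Rt=q2R(s['orientation']); 
    a=np.radians((yaw-yaw_y()+90)%180-90+yaw_y())
    y=np.array([np.cos(a),np.sin(a),0]); z=np.array([0,0,-1.]); T=np.c_[np.cross(y,z),y,z]
    rv=R.from_matrix(Rt.T@T).as_rotvec()
    d=T.T@(np.array(xyz)-s['tcp_pos'])
    print('turn',np.round(rv/np.pi,4),'deg',np.round(np.degrees(rv),1),'| shift',np.round(d/.25,4),'mm',np.round(d*1000,1))
E
python3 - <<'E'
from h import *
c=cam('top')
for k,z in [('base_carton_mid',.06),('carton_a_mid',.094),('tray_grip',.006)]:
    for d in spotter.cut_out(k,'top')[:3]: print(k,round(d['conf'],2),np.round(d['uv']),*mask_rect(d['region'],c,z))
w=cam('wrist'); print(w['mount'],w['fx'],w['cx'],w['cy'])
go([.58,.05,.30],0)
E
```

```text
base_carton_mid 0.91 [371. 219.] [ 0.4778 -0.2907] -11.637825012207031 [92.0998 65.7896]
carton_a_mid 0.85 [248. 183.] [0.5707 0.0452] 15.736002922058105 [94.6443 57.3991]
tray_grip 0.74 [154. 223.] [0.4674 0.3252] -18.967933654785156 [152.4002  99.3407]
tray_grip 0.51 [310. 255.] [ 0.3673 -0.1411] 57.768035888671875 [195.0024  43.3874]
[[ 0.0001 -0.9585 -0.2852  0.0731]
 [ 1.      0.0001  0.0001  0.0003]
 [-0.0001 -0.2852  0.9585 -0.1779]
 [ 0.      0.      0.      1.    ]] 318.71329190818494 252.93841965996864 198.70173797777412
turn [ 0.     -0.      0.4154] deg [ 0.  -0.  74.8] | shift [-2.0193  1.7157 -0.4176] mm [-504.8  428.9 -104.4]
```

Run:
```python
from h import *
go([.58,.0,.24],106)
```

```text
turn [ 0.      0.     -0.1735] deg [  0.    0.  -31.2] | shift [-1.0375 -2.6063 -0.1776] mm [-259.4 -651.6  -44.4]
```

>>> jog_arm:
  increments:
    - [[0,0,-0.0355,0,0,-0.0347,0],[0,0,-0.0355,0,0,-0.0347,0],[0,0,-0.0355,0,0,-0.0347,0],[0,0,-0.0355,0,0,-0.0347,0],[0,0,-0.0355,0,0,-0.0347,0],[-0.069,-0.174,0,0,0,0,0],[-0.069,-0.174,0,0,0,0,0],[-0.069,-0.174,0,0,0,0,0],[-0.069,-0.174,0,0,0,0,0],[-0.069,-0.174,0,0,0,0,0],[-0.069,-0.174,0,0,0,0,0],[-0.069,-0.174,0,0,0,0,0],[-0.069,-0.174,0,0,0,0,0],[-0.069,-0.174,0,0,0,0,0],[-0.069,-0.174,0,0,0,0,0],[-0.069,-0.174,0,0,0,0,0],[-0.069,-0.174,0,0,0,0,0],[-0.069,-0.174,0,0,0,0,0],[-0.069,-0.174,0,0,0,0,0],[-0.069,-0.174,0,0,0,0,0]]

```text
clock: 3.55
tcp_pos: [0.5806, -0.0029, 0.2401]
orientation: [0.0, -0.139, 0.99, 0.0]
wrist_force: [0.7, 0.6, 0.0]
finger_gap: 0.0852
grip_force: 0.0
```

```bash
cat > look.py <<'E'
from h import *
import sys
c=cam('wrist'); save(c,sys.argv[1]); s=env.get_state(); print(s['clock'],s['tcp_pos'],yaw_y(),c['p'])
for a in sys.argv[2:]:
    k,z,zt=a.split(':')
    for d in spotter.landmark_of(k,'wrist')[:3]:
        if d['conf']>.3: print(k,'lm',round(d['conf'],2),np.round(d['uv']),ray(c,d['uv'],float(z))[:2])
    for d in spotter.cut_out(k,'wrist')[:3]:
        if d['conf']>.3: print(k,'cut',round(d['conf'],2),np.round(d['uv']),*mask_rect(d['region'],c,float(zt)))
E
python3 look.py c.png carton_a_mid:.072:.094 carton_b_mid:.072:.094 wheel_top:.05:.05
```

```text
3.6 [ 0.585  -0.0087  0.2387] 105.70752730037097 [ 0.5103 -0.0223  0.418 ]
carton_a_mid lm 0.64 [294. 180.] [0.5763 0.0445]
carton_a_mid cut 0.94 [298. 182.] [0.5735 0.0453] 17.723730087280273 [91.8732 59.3825]
carton_a_mid cut 0.58 [502. 302.] [0.6503 0.3206] 29.00592803955078 [53.3743 25.3906]
carton_a_mid cut 0.31 [29. 22.] [ 0.4994 -0.2358] -86.78712964057922 [55.8464 52.9194]
carton_b_mid lm 0.95 [194. 195.] [ 0.6232 -0.0595]
carton_b_mid cut 0.87 [192. 191.] [ 0.6151 -0.06  ] 24.717878341674805 [90.9465 61.0699]
wheel_top lm 0.69 [247. 180.] [ 0.595  -0.0055]
wheel_top cut 0.76 [245. 153.] [ 0.5978 -0.0072] 10.665108680725098 [226.8174 226.4872]
```

View pics/c.png

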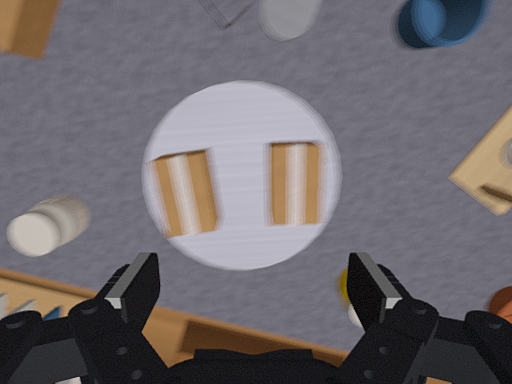

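The wrist view shows carton A at (295,183), carton B at (187,192) and the wheel centre at (242,175), blurred because the arm was still settling. I'll look again now that it is at rest.

```bash
python3 look.py c2.png carton_a_mid:.072:.094 carton_b_mid:.072:.094 wheel_top:.05:.05 ; python3 look.py c3.png carton_a_mid:.072:.094 base_top:.06:.06| grep -v lm
```

```text
3.95 [0.579  0.0001 0.2404] 106.09168223243184 [ 0.5088 -0.0196  0.4181]
carton_a_mid lm 0.68 [293. 180.] [0.5744 0.0461]
carton_a_mid cut 0.72 [295. 179.] [0.5731 0.0447] 17.475147247314453 [91.1906 58.4366]
carton_b_mid lm 0.75 [188. 193.] [ 0.6215 -0.0628]
carton_b_mid cut 0.93 [188. 190.] [ 0.615  -0.0596] 25.324291229248047 [92.5024 64.7075]
carton_b_mid cut 0.59 [494. 169.] [0.4933 0.2458] -18.747283935546875 [83.551  77.6978]
wheel_top lm 0.65 [245. 181.] [ 0.5958 -0.0048]
wheel_top cut 0.68 [242. 154.] [ 0.5973 -0.007 ] 37.16847610473633 [228.6418 226.9661]
4.3 [ 0.5796 -0.0006  0.2402] 106.0424327286778 [ 0.5092 -0.02    0.4182]
carton_a_mid cut 0.7 [295. 180.] [0.5728 0.0449] 17.693321228027344 [90.454  57.9002]
carton_a_mid cut 0.61 [243. 154.] [ 0.5871 -0.0088] 52.81411361694336 [200.3717 199.8066]
base_top cut 0.71 [29. 24.] [ 0.4983 -0.2574] -86.71292662620544 [59.0023 58.77  ]
base_top cut 0.64 [228.   7.] [ 0.4323 -0.0664] -73.94646453857422 [44.5407 23.1008]
```

Run:
```python
from h import *
go([.5755,.0455,.056],107.5)
```

```text
turn [ 0.      0.     -0.0083] deg [ 0.   0.  -1.5] | shift [-0.0401  0.1824  0.7359] mm [-10.   45.6 184. ]
```

>>> jog_arm:
  increments:
    - [[-0.01,0.0456,0,0,0,-0.0021,0],[-0.01,0.0456,0,0,0,-0.0021,0],[-0.01,0.0456,0,0,0,-0.0021,0],[-0.01,0.0456,0,0,0,-0.0021,0],[0,0,0.08,0,0,0,0],[0,0,0.08,0,0,0,0],[0,0,0.08,0,0,0,0],[0,0,0.08,0,0,0,0],[0,0,0.08,0,0,0,0],[0,0,0.08,0,0,0,0],[0,0,0.08,0,0,0,0],[0,0,0.08,0,0,0,0],[0,0,0.056,0,0,0,0],[0,0,0.04,0,0,0,0],[0,0,0,0,0,0,0],[0,0,0,0,0,0,0],[0,0,0,0,0,0,0],[0,0,0,0,0,0,0]]
  force: 40

```text
clock: 6.3
tcp_pos: [0.577, 0.0455, 0.0569]
orientation: [0.001, -0.152, 0.988, -0.0]
wrist_force: [0.1, -1.0, -0.1]
finger_gap: 0.0855
grip_force: 0.0
```

>>> jog_arm:
  increments:
    - [[0,0,0,0,0,0,40],[0,0,0,0,0,0,60],[0,0,0,0,0,0,80],[0,0,0,0,0,0,100],[0,0,0,0,0,0,140],[0,0,0,0,0,0,180],[0,0,0,0,0,0,200],[0,0,0,0,0,0,200],[0,0,0,0,0,0,200],[0,0,0,0,0,0,200]]

```text
clock: 7.3
tcp_pos: [0.5783, 0.0459, 0.0585]
orientation: [0.002, -0.152, 0.988, -0.0]
wrist_force: [-1.6, 1.3, 12.2]
finger_gap: 0.0186
grip_force: 5.8
```

Run:
```python
from h import *
print(env.get_state())
c=cam('wrist'); save(c,'d.png')
c=cam('scene'); cv2.imwrite('pics/d2.png',cv2.resize(c['pixels'][120:320,130:380,::-1],None,fx=3,fy=3))
```

```text
{'clock': 7.3, 'joint_pos': array([-0.0597,  0.3936, -0.1844,  0.988 ,  0.001 , -0.3657]), 'qvel': array([-0.0009,  0.0015,  0.0009,  0.001 ,  0.0005,  0.0004]), 'tau': array([ -0.8954, -43.4283,  23.6391,  -0.5334,  -0.4452,   0.0017]), 'tcp_pos': array([0.5783, 0.0459, 0.0585]), 'orientation': array([ 0.0025, -0.1524,  0.9883, -0.    ]), 'wrist_force': array([-1.5559,  1.3047, 12.2268]), 'ft_torque': array([ 0.3371,  0.2556, -0.0405]), 'grip_force': 5.78404740197584, 'finger_gap': 0.018590178018452447}
```

View pics/d.png

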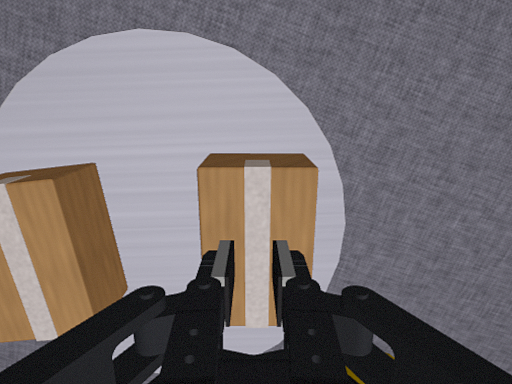

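View pics/d2.png

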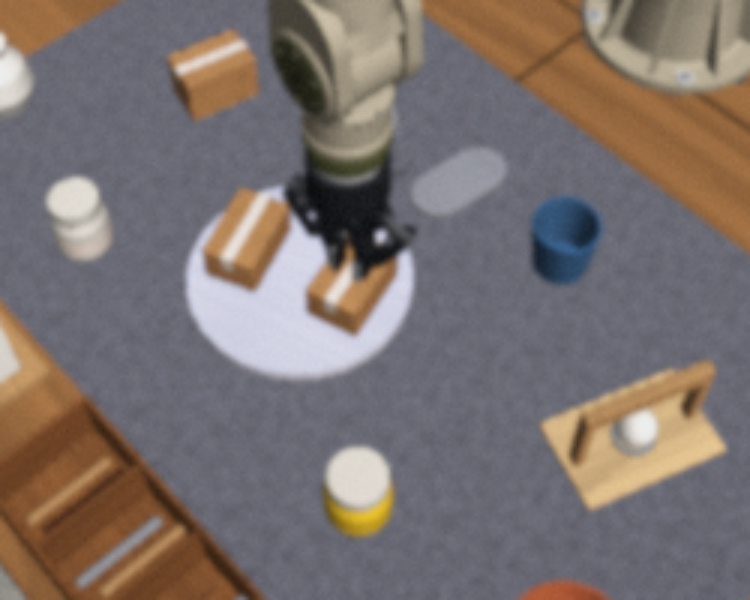

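The pictures show the fingertips resting on the carton's top at (228–285, 240). The pixel gap puts the closed tips about 37 mm behind the reported TCP, and the contact at z≈0.094 agrees. The fingers therefore really end about 37 mm short of the TCP, or 50 mm when open. I'll raise, open, and measure again from above.

>>> jog_arm:
  increments:
    - [[0,0,-0.08,0,0,0,200],[0,0,-0.08,0,0,0,0],[0,0,-0.08,0,0,0,0],[0,0,-0.08,0,0,0,0],[0,0,-0.08,0,0,0,0],[0,0,0,0,0,0,0],[0,0,0,0,0,0,0],[0,0,0,0,0,0,0]]

```text
clock: 8.2
tcp_pos: [0.5755, 0.0455, 0.1548]
orientation: [-0.001, -0.152, 0.988, 0.0]
wrist_force: [-0.3, -0.9, 0.1]
finger_gap: 0.0854
grip_force: 0.0
```

```bash
python3 look.py e.png carton_a_mid:.072:.094 carton_b_mid:.072:.094
python3 - <<'E'
from h import *
s=env.get_state(); print(s['wrist_force'],s['finger_gap'])
# joint-6 flange independent check is not available; print for reach
go([.576,.0455,.10],107.5)
E
```

```text
8.25 [0.5754 0.0455 0.1546] 107.50886395710621 [0.5062 0.0242 0.3328]
carton_a_mid lm 0.61 [256. 195.] [0.5759 0.0487]
carton_a_mid cut 0.94 [253. 194.] [0.5728 0.0468] 17.51637840270996 [90.1433 56.2594]
carton_b_mid lm 0.73 [114. 204.] [ 0.6201 -0.065 ]
carton_b_mid cut 0.93 [114. 203.] [ 0.6134 -0.0563] 23.6008358001709 [89.4445 69.9417]
carton_b_mid cut 0.55 [252.   2.] [0.4455 0.0056] -72.47402954101562 [28.3792  5.2651]
[-0.4799 -0.748  -0.3426] 0.08540292253529272
turn [ 0.0002 -0.0004  0.0001] deg [ 0.  -0.1  0. ] | shift [-0.0007 -0.0003  0.2208] mm [-0.2 -0.1 55.2]
```

View pics/e.png

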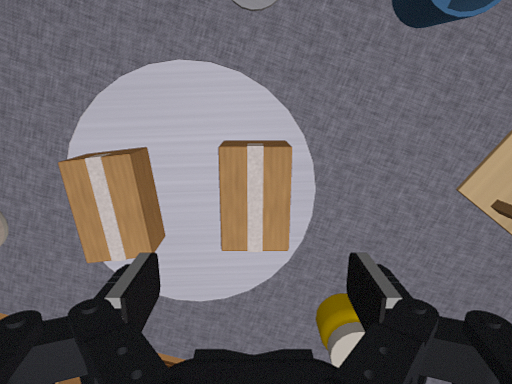

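The cartons are undisturbed: A at (255,197) and B at (112,205). The open fingertips are at (158,255) and (350,255), which again puts them about 50 mm behind the reported TCP. I'll descend that much further, watching the force.

>>> jog_arm:
  increments:
    - [[0,0.004,0.08,0,0,0,0],[0,0,0.08,0,0,0,0],[0,0,0.08,0,0,0,0],[0,0,0.08,0,0,0,0],[0,0,0.06,0,0,0,0],[0,0,0.04,0,0,0,0],[0,0,0.04,0,0,0,0],[0,0,0.04,0,0,0,0],[0,0,0.03,0,0,0,0],[0,0,0,0,0,0,0],[0,0,0,0,0,0,0],[0,0,0,0,0,0,0]]

```text
clock: 9.65
tcp_pos: [0.5765, 0.0464, 0.0241]
orientation: [0.001, -0.152, 0.988, -0.0]
wrist_force: [0.2, 1.2, 0.5]
finger_gap: 0.0854
grip_force: 0.0
```

>>> jog_arm:
  increments:
    - [[0,0,0,0,0,0,40],[0,0,0,0,0,0,60],[0,0,0,0,0,0,80],[0,0,0,0,0,0,100],[0,0,0,0,0,0,140],[0,0,0,0,0,0,180],[0,0,0,0,0,0,200],[0,0,0,0,0,0,200]]

```text
clock: 10.45
tcp_pos: [0.5763, 0.0465, 0.0239]
orientation: [0.0, -0.152, 0.988, 0.0]
wrist_force: [-1.6, 0.3, 5.1]
finger_gap: 0.0556
grip_force: 44.3
```

>>> jog_arm:
  increments:
    - [[0,0,-0.02,0,0,0,200],[0,0,-0.04,0,0,0,200],[0,0,-0.08,0,0,0,200],[0,0,-0.1,0,0,0,200],[0,0,-0.1,0,0,0,200],[0,0,-0.1,0,0,0,200],[0,0,-0.1,0,0,0,200],[0,0,-0.08,0,0,0,200],[0,0,0,0,0,0,200],[0,0,0,0,0,0,200]]

```text
clock: 11.45
tcp_pos: [0.5759, 0.0465, 0.1782]
orientation: [0.0, -0.152, 0.988, 0.0]
wrist_force: [0.3, 0.3, -2.7]
finger_gap: 0.0554
grip_force: 43.8
```

Run:
```python
from h import *
s=env.get_state(); print(s['finger_gap'],s['grip_force'])
go([.56,-.308,.18],78)
```

```text
0.05539714526943476 43.76097500324249
turn [0.    0.    0.164] deg [ 0.   0.  29.5] | shift [-0.2327 -1.4001 -0.0071] mm [ -58.2 -350.    -1.8]
```

>>> jog_arm:
  increments:
    - [[0,0,0,0,0,0.0273,200],[0,0,0,0,0,0.0273,200],[0,0,0,0,0,0.0273,200],[0,0,0,0,0,0.0273,200],[0,0,0,0,0,0.0273,200],[0,0,0,0,0,0.0273,200],[-0.01,-0.06,0,0,0,0,200],[-0.02,-0.12,0,0,0,0,200],[-0.02,-0.12,0,0,0,0,200],[-0.02,-0.12,0,0,0,0,200],[-0.023,-0.14,0,0,0,0,200],[-0.023,-0.14,0,0,0,0,200],[-0.023,-0.14,0,0,0,0,200],[-0.023,-0.14,0,0,0,0,200],[-0.023,-0.14,0,0,0,0,200],[-0.02,-0.12,0,0,0,0,200],[-0.017,-0.1,0,0,0,0,200],[-0.01,-0.06,0,0,0,0,200],[0,0,0,0,0,0,200],[0,0,0,0,0,0,200]]

```text
clock: 13.45
tcp_pos: [0.5595, -0.3076, 0.1776]
orientation: [-0.001, 0.104, 0.995, 0.001]
wrist_force: [-0.1, -0.8, -2.1]
finger_gap: 0.055
grip_force: 43.6
```

```bash
python3 look.py f.png base_top:.06:.06 carton_a_mid:.16:.16
```

```text
13.5 [ 0.5597 -0.307   0.1779] 78.07953666152451 [ 0.4882 -0.2923  0.3556]
base_top lm 0.69 [248.  97.] [ 0.4815 -0.2953]
base_top cut 0.75 [247.  94.] [ 0.481  -0.2967] -12.392662048339844 [85.7956 56.0959]
carton_a_mid lm 0.87 [253. 271.] [ 0.5954 -0.3149]
carton_a_mid cut 0.61 [250. 260.] [ 0.5956 -0.3149] -11.8514404296875 [143.7289 100.681 ]
```

View pics/f.png

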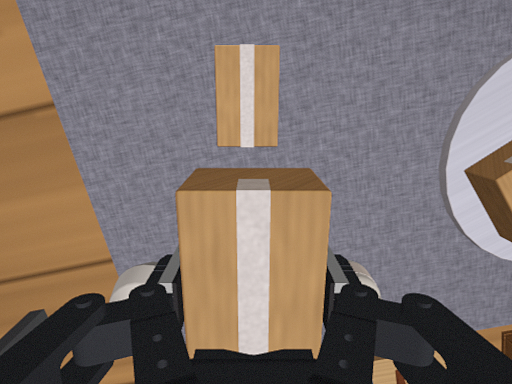

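The base carton shows at (247,95), measured 86 x 56 mm, which matches its given size. The held carton sits at the grip centre, about 2 mm toward tool +x.

Run:
```python
from h import *
go([.4826,-.297,.035],77.6)
```

```text
turn [0.     0.     0.0029] deg [0.  0.  0.5] | shift [ 0.312  -0.0284  0.5747] mm [ 78.   -7.1 143.7]
```

>>> jog_arm:
  increments:
    - [[0.03,0,0,0,0,0.0029,200],[0.06,-0.007,0,0,0,0,200],[0.07,-0.007,0,0,0,0,200],[0.07,-0.007,0,0,0,0,200],[0.052,-0.007,0,0,0,0,200],[0.03,0,0,0,0,0,200],[0,0,0,0,0,0,200],[0,0,0.08,0,0,0,200],[0,0,0.1,0,0,0,200],[0,0,0.1,0,0,0,200],[0,0,0.08,0,0,0,200],[0,0,0.06,0,0,0,200],[0,0,0.06,0,0,0,200],[0,0,0.03,0,0,0,200],[0,0,0.02,0,0,0,200],[0,0,0.02,0,0,0,200],[0,0,0,0,0,0,200],[0,0,0,0,0,0,200],[0,0,0,0,0,0,200]]

```text
clock: 15.6
tcp_pos: [0.4828, -0.2983, 0.0416]
orientation: [0.0, 0.109, 0.994, -0.0]
wrist_force: [1.0, 0.3, -3.2]
finger_gap: 0.0557
grip_force: 43.7
```

>>> jog_arm:
  increments:
    - [[0,0.004,0.012,0,0,0,200],[0,0,0.008,0,0,0,200],[0,0,0.008,0,0,0,200],[0,0,0,0,0,0,200],[0,0,0,0,0,0,200]]

```text
clock: 16.1
tcp_pos: [0.4826, -0.297, 0.0339]
orientation: [0.0, 0.109, 0.994, 0.0]
wrist_force: [0.2, -0.1, -1.3]
finger_gap: 0.055
grip_force: 43.8
```

>>> jog_arm:
  increments:
    - [[0,0,0.004,0,0,0,200],[0,0,0,0,0,0,200],[0,0,0,0,0,0,120],[0,0,0,0,0,0,60],[0,0,0,0,0,0,0],[0,0,0,0,0,0,0],[0,0,0,0,0,0,0],[0,0,0,0,0,0,0],[0,0,-0.06,0,0,0,0],[0,0,-0.1,0,0,0,0],[0,0,-0.15,0,0,0,0],[0,0,-0.15,0,0,0,0],[0,0,-0.15,0,0,0,0],[0,0,-0.1,0,0,0,0],[0,0,0,0,0,0,0],[0,0,0,0,0,0,0]]

```text
clock: 17.7
tcp_pos: [0.4829, -0.2972, 0.2107]
orientation: [0.001, 0.109, 0.994, -0.0]
wrist_force: [1.0, -0.1, -0.5]
finger_gap: 0.0856
grip_force: 0.0
```

```bash
python3 look.py g.png carton_a_mid:.082:.104
python3 - <<'E'
from h import *
c=cams.read_camera('wrist')
go([.61,-.06,.24],113)
E
```

```text
17.75 [ 0.4823 -0.2968  0.2096] 77.50601030186621 [ 0.4114 -0.281   0.3885]
carton_a_mid lm 0.59 [250. 179.] [ 0.4801 -0.2995]
carton_a_mid cut 0.91 [253. 181.] [ 0.4797 -0.2966] -12.476936340332031 [90.5053 56.9283]
turn [ 0.0007 -0.0007 -0.1972] deg [  0.1  -0.1 -35.5] | shift [-0.8412  0.6702 -0.1249] mm [-210.3  167.5  -31.2]
```

View pics/g.png

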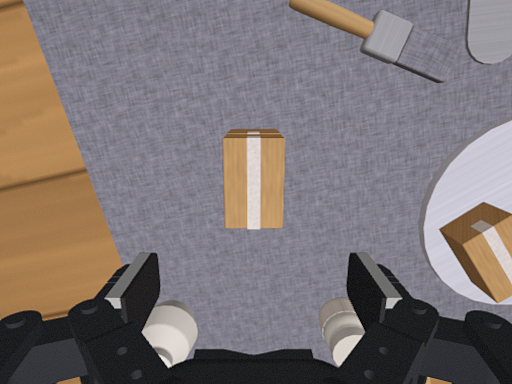

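Carton A is stacked squarely on the base at (253,181), with edges aligned. Next is carton B.

>>> jog_arm:
  increments:
    - [[0,0,-0.03,0,0,-0.0329,0],[0,0,-0.03,0,0,-0.0329,0],[0,0,-0.03,0,0,-0.0329,0],[0,0,-0.035,0,0,-0.0329,0],[0,0,0,0,0,-0.0329,0],[0,0,0,0,0,-0.0329,0],[-0.06,0.05,0,0,0,0,0],[-0.12,0.095,0,0,0,0,0],[-0.14,0.11,0,0,0,0,0],[-0.14,0.11,0,0,0,0,0],[-0.14,0.11,0,0,0,0,0],[-0.12,0.095,0,0,0,0,0],[-0.08,0.07,0,0,0,0,0],[-0.04,0.03,0,0,0,0,0],[0,0,0,0,0,0,0],[0,0,0,0,0,0,0]]

```text
clock: 19.5
tcp_pos: [0.6098, -0.0614, 0.2411]
orientation: [-0.001, -0.2, 0.98, 0.0]
wrist_force: [0.4, 0.5, 0.8]
finger_gap: 0.0857
grip_force: 0.0
```

```bash
python3 look.py i.png carton_b_mid:.072:.094 wheel_top:.05:.05
python3 - <<'E'
from h import *
im=cv2.imread('pics/i.png'); hsv=cv2.cvtColor(im,cv2.COLOR_BGR2HSV)
# white stripe / top-face orientation within the carton mask
c=cam('wrist'); m=spotter.cut_out('carton_b_mid','wrist')[0]['region']
g=hsv[...,2].astype(int); top=m&(g>np.percentile(g[m],20))
top=cv2.morphologyEx(top.astype(np.uint8),cv2.MORPH_OPEN,np.ones((3,3)))
print('top',*mask_rect(top,c,.094)); print(yaw_y())
go([.6175,-.059,.155],114)
E
```

```text
19.55 [ 0.6098 -0.0619  0.2414] 112.96671998419342 [ 0.5428 -0.0892  0.4191]
carton_b_mid cut 0.8 [248. 181.] [ 0.616 -0.064] 24.103368759155273 [89.0469 54.9243]
wheel_top lm 0.55 [301. 176.] [ 0.5957 -0.0052]
wheel_top cut 0.58 [309. 166.] [ 0.5984 -0.0072] 65.125 [226.5495 226.0977]
top [ 0.6183 -0.0613] 22.9398193359375 [85.4179 54.333 ]
112.963320766525
turn [-0.      0.0001 -0.0058] deg [-0.  0. -1.] | shift [-0.0313 -0.0026  0.3476] mm [-7.8 -0.7 86.9]
```

View pics/i.png

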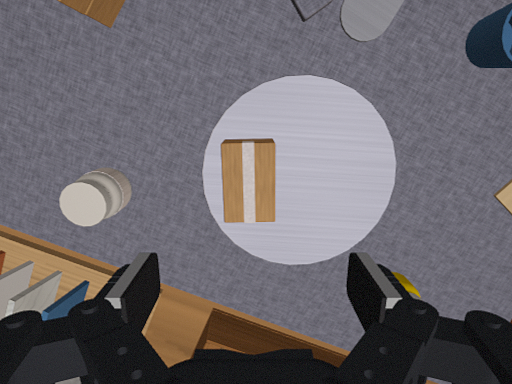

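B shows at (248,181), centred at (.618,-.062) with yaw about 23.5°.

Run:
```python
from h import *
go([.618,-.062,.024],113.5)
```

```text
turn [-0.      0.0001 -0.003 ] deg [-0.   0.  -0.5] | shift [-0.0283 -0.0141  0.8716] mm [ -7.1  -3.5 217.9]
```

>>> jog_arm:
  increments:
    - [[-0.014,-0.007,0.04,0,0,-0.003,0],[-0.014,-0.007,0.08,0,0,0,0],[0,0,0.12,0,0,0,0],[0,0,0.12,0,0,0,0],[0,0,0.12,0,0,0,0],[0,0,0.1,0,0,0,0],[0,0,0.08,0,0,0,0],[0,0,0.08,0,0,0,0],[0,0,0.06,0,0,0,0],[0,0,0.04,0,0,0,0],[0,0,0.032,0,0,0,0],[0,0,0,0,0,0,0],[0,0,0,0,0,0,0],[0,0,0,0,0,0,0]]

```text
clock: 21.25
tcp_pos: [0.6189, -0.0613, 0.0246]
orientation: [0.001, -0.204, 0.979, -0.0]
wrist_force: [-0.4, 0.4, 0.6]
finger_gap: 0.0854
grip_force: 0.0
```

>>> jog_arm:
  increments:
    - [[0,0,0,0,0,0,40],[0,0,0,0,0,0,60],[0,0,0,0,0,0,80],[0,0,0,0,0,0,100],[0,0,0,0,0,0,140],[0,0,0,0,0,0,180],[0,0,0,0,0,0,200],[0,0,0,0,0,0,200]]

```text
clock: 22.05
tcp_pos: [0.6187, -0.0614, 0.0244]
orientation: [0.001, -0.204, 0.979, -0.0]
wrist_force: [0.0, -0.8, 5.6]
finger_gap: 0.0554
grip_force: 44.2
```

>>> jog_arm:
  increments:
    - [[0,0,-0.02,0,0,0,200],[0,0,-0.04,0,0,0,200],[0,0,-0.08,0,0,0,200],[0,0,-0.12,0,0,0,200],[0,0,-0.12,0,0,0,200],[0,0,-0.12,0,0,0,200],[0,0,-0.1,0,0,0,200],[0,0,-0.07,0,0,0,200],[0,0,-0.03,0,0,0,200],[0,0,0,0,0,0,200]]

```text
clock: 23.05
tcp_pos: [0.6185, -0.0611, 0.1997]
orientation: [0.001, -0.204, 0.979, -0.0]
wrist_force: [-0.2, 0.6, -2.5]
finger_gap: 0.0553
grip_force: 43.6
```

Run:
```python
from h import *
s=env.get_state(); print(s['finger_gap'],s['grip_force'])
go([.56,-.313,.2],77.6)
```

```text
0.05529778082759859 43.570234179496765
turn [-0.0001  0.0005  0.1999] deg [-0.   0.1 36. ] | shift [ 0.0123 -1.0343 -0.0012] mm [   3.1 -258.6   -0.3]
```

>>> jog_arm:
  increments:
    - [[0,0,0,0,0,0.033,200],[0,0,0,0,0,0.033,200],[0,0,0,0,0,0.033,200],[0,0,0,0,0,0.033,200],[0,0,0,0,0,0.034,200],[0,0,0,0,0,0.034,200],[0.012,-0.05,0,0,0,0,200],[0,-0.1,0,0,0,0,200],[0,-0.13,0,0,0,0,200],[0,-0.14,0,0,0,0,200],[0,-0.14,0,0,0,0,200],[0,-0.14,0,0,0,0,200],[0,-0.13,0,0,0,0,200],[0,-0.1,0,0,0,0,200],[0,-0.07,0,0,0,0,200],[0,-0.034,0,0,0,0,200],[0,0,0,0,0,0,200],[0,0,0,0,0,0,200]]

```text
clock: 24.85
tcp_pos: [0.5596, -0.3121, 0.1985]
orientation: [-0.0, 0.108, 0.994, 0.0]
wrist_force: [-0.1, 0.4, -2.1]
finger_gap: 0.0553
grip_force: 43.5
```

```bash
python3 look.py j.png base_top:.104:.104 carton_a_mid:.104:.104
python3 - <<'E'
from h import *
go([.4825,-.297,.078],77.6)
E
```

```text
24.9 [ 0.5598 -0.3118  0.1986] 77.67179669702743 [ 0.4883 -0.2962  0.3764]
base_top lm 0.45 [340. 271.] [ 0.6556 -0.2474]
carton_a_mid lm 0.67 [252.  97.] [ 0.4831 -0.2953]
carton_a_mid cut 0.87 [248.  94.] [ 0.4818 -0.2968] -12.496139526367188 [85.8464 55.5396]
turn [0.     0.0001 0.0004] deg [0.  0.  0.1] | shift [ 0.3156 -0.0083  0.4835] mm [ 78.9  -2.1 120.9]
```

View pics/j.png

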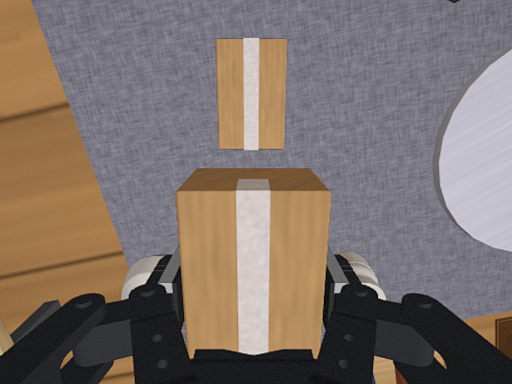

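The stack shows at (251,94), measured 86 x 56 mm, and B is held centred as A was. That was my tenth picture, so from here I use numbers only.

>>> jog_arm:
  increments:
    - [[0.03,0,0,0,0,0,200],[0.06,-0.002,0,0,0,0,200],[0.07,-0.002,0,0,0,0,200],[0.07,-0.002,0,0,0,0,200],[0.053,-0.002,0,0,0,0,200],[0.03,0,0,0,0,0,200],[0,0,0,0,0,0,200],[0,0,0.06,0,0,0,200],[0,0,0.09,0,0,0,200],[0,0,0.09,0,0,0,200],[0,0,0.08,0,0,0,200],[0,0,0.06,0,0,0,200],[0,0,0.04,0,0,0,200],[0,0,0.024,0,0,0,200],[0,0,0.014,0,0,0,200],[0,0,0.01,0,0,0,200],[0,0,0,0,0,0,200],[0,0,0,0,0,0,200],[0,0,0,0,0,0,200]]

```text
clock: 27.0
tcp_pos: [0.483, -0.2983, 0.0822]
orientation: [0.0, 0.108, 0.994, -0.0]
wrist_force: [0.2, -0.9, -1.8]
finger_gap: 0.0551
grip_force: 43.6
```

>>> jog_arm:
  increments:
    - [[0,0.004,0.008,0,0,0,200],[0,0,0.006,0,0,0,200],[0,0,0.002,0,0,0,200],[0,0,0,0,0,0,200],[0,0,0,0,0,0,200]]

```text
clock: 27.5
tcp_pos: [0.4832, -0.2972, 0.0783]
orientation: [0.0, 0.108, 0.994, -0.0]
wrist_force: [-0.7, 1.6, 6.2]
finger_gap: 0.0558
grip_force: 44.4
```

Contact is made with a light 6 N push, so I release and rise.

>>> jog_arm:
  increments:
    - [[0,0,-0.002,0,0,0,200],[0,0,0,0,0,0,120],[0,0,0,0,0,0,60],[0,0,0,0,0,0,0],[0,0,0,0,0,0,0],[0,0,0,0,0,0,0],[0,0,0,0,0,0,0],[0,0,-0.06,0,0,0,0],[0,0,-0.1,0,0,0,0],[0,0,-0.15,0,0,0,0],[0,0,-0.15,0,0,0,0],[0,0,-0.15,0,0,0,0],[0,0,-0.06,0,0,0,0],[0,0,0,0,0,0,0],[0,0,0,0,0,0,0]]

```text
clock: 29.0
tcp_pos: [0.4829, -0.297, 0.2451]
orientation: [-0.0, 0.108, 0.994, 0.0]
wrist_force: [-0.3, 1.6, -0.4]
finger_gap: 0.0855
grip_force: 0.0
```

```bash
python3 look.py k.png carton_a_mid:.148:.148
python3 - <<'E'
from h import *
t=cam('top')
d=spotter.cut_out('tray_grip','top')[0]; print('top tray',d['conf'],*mask_rect(d['region'],t,.006))
d=spotter.landmark_of('ball_center','top')[0]; print('ball',d['conf'],ray(t,d['uv'],.026))
for d in spotter.cut_out('carton_a_mid','top')[:2]: print('carton top',d['conf'],*mask_rect(d['region'],t,.148))
go([.45,.316,.25],71)
E
```

```text
29.05 [ 0.4825 -0.2967  0.2442] 77.5778858760306 [ 0.4116 -0.281   0.423 ]
carton_a_mid cut 0.71 [249. 133.] [ 0.4347 -0.2859] 77.58560180664062 [44.1822  5.0025]
top tray 0.74 [0.4676 0.325 ] -19.54784393310547 [148.9678  95.9339]
ball 0.48 [0.4663 0.3255 0.026 ]
carton top 0.75 [ 0.4731 -0.2501] -1.9127349853515625 [70.8917 15.4893]
carton top 0.64 [ 0.46   -0.2443] 17.77802276611328 [89.0946 47.5862]
turn [ 0.0002 -0.0005  0.0366] deg [ 0.  -0.1  6.6] | shift [ 0.9213  2.2752 -0.0211] mm [230.3 568.8  -5.3]
```

Run:
```python
from h import *
c=cam('wrist')
for k in ['carton_b_mid','base_top','carton_a_mid']:
    for d in spotter.cut_out(k,'wrist')[:2]: print(k,round(d['conf'],2),d['uv'],*mask_rect(d['region'],c,.148))
    for d in spotter.landmark_of(k,'wrist')[:1]: print(k,'lm',round(d['conf'],2),d['uv'],ray(c,d['uv'],.126)[:2])
hsv=cv2.cvtColor(c['pixels'],cv2.COLOR_RGB2HSV)
# brown parts near the stack, excluding the tabletop: saturated pixels
m=((hsv[...,1]>90)&(hsv[...,0]<25)).astype(np.uint8)
m=cv2.morphologyEx(m,cv2.MORPH_CLOSE,np.ones((15,15)))
n,l,st,ce=cv2.connectedComponentsWithStats(m)
i=l[180,235]; print(i,st[i],*mask_rect(l==i,c,.148) if i else '')
```

```text
carton_b_mid 0.73 [252.5, 181.9] [ 0.4804 -0.2966] -12.388809204101562 [89.7841 57.2914]
carton_b_mid lm 0.58 [254.0, 184.1] [ 0.4833 -0.2954]
base_top 0.53 [252.7, 130.4] [ 0.4312 -0.2862] 77.58192443847656 [39.756   4.1388]
base_top 0.22 [248.5, 135.3] [ 0.4348 -0.2871] 77.58200073242188 [44.9885  3.3371]
carton_a_mid 0.63 [252.8, 131.0] [ 0.4344 -0.287 ] 77.58184051513672 [43.2708  2.501 ]
carton_a_mid 0.25 [171.2, 324.4] [ 0.6042 -0.4088] -39.27880859375 [89.1743 48.8533]
3 [ 221  128   64  106 5672] [ 0.4768 -0.2953] -12.280067443847656 [95.5215 55.3601]
```

Both cartons are stacked and aligned, with B's top at (.481,-.297) and yaw -12.4°. Next I go over the tray.

Run:
```python
from h import *
go([.4676,.325,.27],70.5)
```

```text
turn [0.     0.     0.0393] deg [0.  0.  7.1] | shift [ 0.8887  2.3252 -0.0972] mm [222.2 581.3 -24.3]
```

>>> jog_arm:
  increments:
    - [[0,0,-0.049,0,0,0.0197,0],[0,0,-0.049,0,0,0.0196,0],[0.03,0.08,0,0,0,0,0],[0.05,0.13,0,0,0,0,0],[0.06,0.16,0,0,0,0,0],[0.064,0.168,0,0,0,0,0],[0.064,0.168,0,0,0,0,0],[0.064,0.168,0,0,0,0,0],[0.064,0.168,0,0,0,0,0],[0.064,0.168,0,0,0,0,0],[0.064,0.168,0,0,0,0,0],[0.064,0.168,0,0,0,0,0],[0.064,0.168,0,0,0,0,0],[0.064,0.168,0,0,0,0,0],[0.064,0.168,0,0,0,0,0],[0.055,0.14,0,0,0,0,0],[0.035,0.09,0,0,0,0,0],[0.018,0.045,0,0,0,0,0],[0,0,0,0,0,0,0],[0,0,0,0,0,0,0]]

```text
clock: 31.7
tcp_pos: [0.4677, 0.3242, 0.2702]
orientation: [0.0, 0.169, 0.986, -0.0]
wrist_force: [-0.4, -0.3, 0.2]
finger_gap: 0.0856
grip_force: 0.0
```

```bash
python3 look.py l.png tray_grip:.085:.006 ball_center:.026:.026
python3 - <<'E'
from h import *
c=cam('wrist')
# handle bar: darker brown within the tray mask
m=spotter.cut_out('tray_grip','wrist')[0]['region']
hsv=cv2.cvtColor(c['pixels'],cv2.COLOR_RGB2HSV); v=hsv[...,2]
hull=cv2.convexHull(np.argwhere(m)[:,::-1].astype(np.int32)); hm=cv2.fillConvexPoly(np.zeros(m.shape,np.uint8),hull,1)
t,b=cv2.threshold(v[hm>0].reshape(-1,1),0,1,cv2.THRESH_OTSU)
k=((hm>0)&(v<=t)&(hsv[...,1]>60)).astype(np.uint8); k=cv2.morphologyEx(k,cv2.MORPH_OPEN,np.ones((3,3)))
print('otsu',t,'bar',*mask_rect(k,c,.095))
E
```

```text
31.75 [0.4678 0.3238 0.2703] 70.44172493815162 [0.3988 0.3489 0.4482]
tray_grip lm 0.74 [257. 171.] [0.4706 0.3286]
tray_grip cut 0.56 [255. 156.] [0.48   0.3232] -18.826736450195312 [177.6996  95.6756]
tray_grip cut 0.43 [ 15. 175.] [0.376  0.0093] -32.262264251708984 [113.9195  57.7691]
ball_center lm 0.79 [256. 157.] [0.4638 0.3297]
ball_center lm 0.31 [259. 173.] [0.4858 0.3262]
ball_center cut 0.81 [248. 156.] [0.4635 0.3139] -19.70423126220703 [30.9269 12.0259]
otsu 197.0 bar [0.4569 0.3312] -19.590560913085938 [26.9916 12.4099]
```

Run:
```python
from h import *
c=cam('wrist'); p=c['pixels'].astype(int)
for r in (110,125,200,215): print(r,[tuple(p[r,x]) if False else int(p[r,x,2]) for x in range(205,306,3)])
a=np.radians(-19.5); u=np.array([np.cos(a),np.sin(a)])
for s in (-.057,0,.057): print(proj(c,[*(np.array([.4676,.325])+s*u),.095]))
```

```text
110 [151, 135, 135, 139, 128, 148, 151, 153, 152, 142, 143, 145, 144, 142, 148, 103, 103, 110, 113, 135, 134, 144, 147, 148, 148, 151, 153, 155, 157, 127, 146, 139, 135, 135]
125 [131, 136, 141, 136, 140, 138, 152, 152, 151, 149, 144, 144, 145, 145, 148, 105, 103, 110, 117, 132, 131, 144, 148, 147, 147, 151, 153, 153, 154, 143, 140, 132, 134, 135]
200 [143, 129, 132, 145, 147, 140, 137, 146, 144, 148, 144, 142, 143, 142, 142, 116, 105, 106, 111, 138, 140, 132, 136, 130, 138, 148, 151, 151, 138, 141, 135, 136, 131, 134]
215 [143, 150, 131, 147, 133, 134, 126, 142, 136, 139, 134, 129, 139, 142, 142, 115, 106, 108, 99, 113, 133, 137, 130, 129, 143, 129, 138, 142, 143, 126, 145, 133, 130, 145]
[253.1576 118.9279]
[253.1973 170.9795]
[253.2336 218.5228]
```

>>> jog_arm:
  increments:
    - [[0,0.011,0.04,0,0,0,0],[0,0,0.08,0,0,0,0],[0,0,0.12,0,0,0,0],[0,0,0.12,0,0,0,0],[0,0,0.12,0,0,0,0],[0,0,0.12,0,0,0,0],[0,0,0.1,0,0,0,0],[0,0,0.08,0,0,0,0],[0,0,0.06,0,0,0,0],[0,0,0.05,0,0,0,0],[0,0,0.04,0,0,0,0],[0,0,0.03,0,0,0,0],[0,0,0,0,0,0,0],[0,0,0,0,0,0,0],[0,0,0,0,0,0,40],[0,0,0,0,0,0,80]]

```text
clock: 33.7
tcp_pos: [0.4692, 0.3279, 0.031]
orientation: [0.001, 0.169, 0.986, 0.0]
wrist_force: [-0.3, 0.4, 0.6]
finger_gap: 0.0598
grip_force: 0.0
```

Run:
```python
from h import *
c=cam('wrist'); save(c,'m.png'); p=c['pixels'].astype(int); s=env.get_state(); print(s['finger_gap'],s['tcp_pos'],yaw_y())
print(proj(c,s['tcp_pos']+np.array([0,0,.065])))
r=150
for r in (60,90,120): print(r,[int(p[r,x,2]) for x in range(205,306,3)])
```

```text
0.05877713352240173 [0.469  0.3278 0.0309] 70.50375403937396
[252.1003 292.1401]
60 [118, 134, 140, 131, 112, 131, 125, 122, 114, 112, 137, 135, 131, 134, 134, 144, 138, 125, 123, 137, 118, 140, 126, 129, 146, 138, 128, 120, 116, 135, 138, 120, 133, 118]
90 [116, 118, 109, 126, 124, 109, 127, 118, 114, 123, 112, 125, 134, 133, 148, 125, 131, 141, 125, 131, 126, 113, 144, 138, 140, 146, 130, 140, 141, 121, 126, 131, 131, 130]
120 [134, 130, 131, 136, 133, 134, 133, 133, 136, 69, 72, 71, 71, 70, 73, 72, 84, 85, 85, 91, 90, 113, 127, 124, 128, 130, 135, 137, 138, 137, 137, 137, 135, 140]
```

>>> jog_arm:
  increments:
    - [[0,-0.003,0,0,0,0,120],[0,0,0,0,0,0,150],[0,0,0,0,0,0,170],[0,0,0,0,0,0,185],[0,0,0,0,0,0,195],[0,0,0,0,0,0,205],[0,0,0,0,0,0,215],[0,0,0,0,0,0,225],[0,0,0,0,0,0,240],[0,0,0,0,0,0,255],[0,0,0,0,0,0,255],[0,0,0,0,0,0,255]]
  force: 60

```text
clock: 34.95
tcp_pos: [0.4684, 0.327, 0.0302]
orientation: [0.0, 0.169, 0.986, 0.0]
wrist_force: [0.3, 1.0, -0.9]
finger_gap: 0.0132
grip_force: 58.7
```

>>> jog_arm:
  increments:
    - [[0,0,-0.005,0,0,0,255],[0,0,-0.01,0,0,0,255],[0,0,-0.015,0,0,0,255],[0,0,-0.025,0,0,0,255],[0,0,-0.035,0,0,0,255],[0,0,-0.045,0,0,0,255],[0,0,-0.05,0,0,0,255],[0,0,-0.055,0,0,0,255],[0,0,-0.06,0,0,0,255],[0,0,-0.06,0,0,0,255],[0,0,-0.055,0,0,0,255],[0,0,-0.05,0,0,0,255],[0,0,-0.045,0,0,0,255],[0,0,-0.035,0,0,0,255],[0,0,-0.025,0,0,0,255],[0,0,-0.015,0,0,0,255],[0,0,-0.01,0,0,0,255],[0,0,-0.005,0,0,0,255],[0,0,0,0,0,0,255],[0,0,0,0,0,0,255]]

```text
clock: 36.95
tcp_pos: [0.4681, 0.3267, 0.1798]
orientation: [-0.0, 0.169, 0.986, -0.0]
wrist_force: [-0.6, -0.3, -3.6]
finger_gap: 0.0132
grip_force: 58.4
```

Run:
```python
from h import *
c=cam('wrist'); save(c,'n.png'); s=env.get_state(); print(s['finger_gap'],s['grip_force'],s['wrist_force'],s['ft_torque'])
for d in spotter.landmark_of('ball_center','wrist')[:2]: print('ball',d['conf'],d['uv'],ray(c,d['uv'],s['tcp_pos'][2]-.004))
sc=cam('scene')
for k,z in (('ball_center',.176),('tray_grip',.235)):
    for d in spotter.landmark_of(k,'scene')[:1]: print(k,d['conf'],ray(sc,d['uv'],z))
go([.597,-.0065,.18],70.5)
```

```text
0.012734714404822023 58.44389319419861 [ 0.2485  0.5314 -4.1687] [-0.0148 -0.0199  0.0314]
ball 0.37 [252.4, 278.2] [0.5005 0.3152 0.1758]
ball_center 0.63 [ 0.4817 -0.0347  0.176 ]
tray_grip 0.64 [0.4702 0.3249 0.235 ]
turn [-0.     -0.0001  0.    ] deg [-0. -0.  0.] | shift [-0.9304 -1.0847  0.0003] mm [-232.6 -271.2    0.1]
```

>>> jog_arm:
  increments:
    - [[-0.0065,-0.0076,0,0,0,0,255],[-0.013,-0.0152,0,0,0,0,255],[-0.0195,-0.0228,0,0,0,0,255],[-0.026,-0.0304,0,0,0,0,255],[-0.0325,-0.038,0,0,0,0,255],[-0.0325,-0.038,0,0,0,0,255],[-0.0325,-0.038,0,0,0,0,255],[-0.0325,-0.038,0,0,0,0,255],[-0.0325,-0.038,0,0,0,0,255],[-0.0325,-0.038,0,0,0,0,255],[-0.0325,-0.038,0,0,0,0,255],[-0.0325,-0.038,0,0,0,0,255],[-0.0325,-0.038,0,0,0,0,255],[-0.0325,-0.038,0,0,0,0,255],[-0.0325,-0.038,0,0,0,0,255],[-0.0325,-0.038,0,0,0,0,255],[-0.0325,-0.038,0,0,0,0,255],[-0.0325,-0.038,0,0,0,0,255],[-0.0325,-0.038,0,0,0,0,255]]

```text
clock: 39.1
tcp_pos: [0.545, 0.1275, 0.1802]
orientation: [0.0, 0.169, 0.986, 0.0]
wrist_force: [-0.4, -0.5, -3.5]
finger_gap: 0.0134
grip_force: 58.5
```

>>> jog_arm:
  increments:
    - [[-0.0325,-0.038,0,0,0,0,255],[-0.0325,-0.038,0,0,0,0,255],[-0.0325,-0.038,0,0,0,0,255],[-0.0325,-0.038,0,0,0,0,255],[-0.0325,-0.038,0,0,0,0,255],[-0.0325,-0.038,0,0,0,0,255],[-0.0325,-0.038,0,0,0,0,255],[-0.0325,-0.038,0,0,0,0,255],[-0.0325,-0.038,0,0,0,0,255],[-0.026,-0.0304,0,0,0,0,255],[-0.0195,-0.0228,0,0,0,0,255],[-0.0195,-0.0228,0,0,0,0,255],[-0.013,-0.0152,0,0,0,0,255],[-0.0065,-0.0076,0,0,0,0,255],[0,0,0,0,0,0,255],[0,0,0,0,0,0,255],[0,0,0,0,0,0,255],[0,0,0,0,0,0,255],[0,0,0,0,0,0,255]]

```text
clock: 41.0
tcp_pos: [0.5966, -0.0066, 0.1802]
orientation: [0.0, 0.169, 0.986, 0.0]
wrist_force: [-0.3, -0.3, -3.2]
finger_gap: 0.0129
grip_force: 58.5
```

Run:
```python
from h import *
s=env.get_state(); print(s['clock'],s['tcp_pos'],s['finger_gap'],s['grip_force'],s['wrist_force'],s['qvel'],s['orientation'])
for n in ('scene','top'):
    c=cam(n)
    for k,z in (('ball_center',.176),('tray_grip',.235),('tray_pocket',.176),('carton_b_mid',.126)):
        for d in spotter.landmark_of(k,n)[:1]: print(n,k,round(d['conf'],2),ray(c,d['uv'],z))
```

```text
41.0 [ 0.5966 -0.0066  0.1802] 0.012938205056857366 58.48014950752258 [-0.3391 -0.3374 -3.1927] [ 0.001  -0.0004 -0.0003 -0.0024  0.     -0.0043] [0.     0.1691 0.9856 0.0001]
scene ball_center 0.58 [0.5918 0.0003 0.176 ]
scene tray_grip 0.68 [ 0.6003 -0.0034  0.235 ]
scene tray_pocket 0.81 [ 0.577  -0.0158  0.176 ]
scene carton_b_mid 0.71 [ 0.4891 -0.3058  0.126 ]
top carton_b_mid 0.98 [ 0.4774 -0.2954  0.126 ]
```

The tray is centred over the wheel and still. The ball is found in it at the expected place, and the stack is intact, so I hand in.

```bash
python3 -c "
from workcell import ticket
print(ticket.hand_in())"
```

```text
the job is handed in; nothing more can be done
None
```

I stacked both cartons squarely on the bottom one and handed the job in at about 41 s, with the tray held level and still over the wheel's centre, about 10 cm above it, and the ball in its pocket; hand-in returned no verdict, and a first grasp that closed on top of a carton pressed it with about 12 N.

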